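# Scoop walnuts from the pantry bin into the mixing bowl

## Task

Use the scoop to take at least three of the five walnuts out of the hooded walnut bin and tip them gently, from close above, into the white mixing bowl; never touch the walnuts with the fingers and spill none (any left over stay in the bin). Then lay the scoop back level on its blue tile and let go. Leave the bowl standing where it is and do not knock the lemon, garlic or spice jar about.

Things in the scene. Friction and masses are not known exactly. Their poses are not given: they have to be found in the camera images.
- nut_bin: White plastic walnut bin, fixed, 208 (x) x 114 (y) x 98 mm; origin: centre of underside, z up, x to its back. Walls 4 mm, inside 200 x 106. The front wall at -x is 15 mm high; side walls 40 mm high from x = -104 to +26, 95 mm from there back. A clear hood (underside z = 95) covers x = +22 to +104; the rest is open above.
- bin_floor (a point): Centre of the bin's inner floor, 4 mm above its underside; axes as the bin's. At the back a 45 degree ramp rises from the floor at x = +72 to 28 mm above it at the back wall, x = +100. The walnuts lie on the floor between about x = +5 and +72, partly under the hood.
- scoop: Loose steel scoop, about 160 g; origin: centre of the pan's underside, +x to its open mouth, z up. Pan 85 (x) x 92 (y) mm, floor and walls 2 mm, sides 28 mm high (16 over the last 22 mm at the mouth), back 34. Black handle, 16 mm wide (y), 26 deep, flat sides, its axis rising backwards at 20 degrees from x = -42, z = 30 to x = -146, z = 68. Starts on the tile, mouth away from the robot.
- scoop_lip (a point): Middle of the lip of the scoop's mouth: x = 42.5, y = 0, z = 0 mm in the scoop's frame. Once the scoop is held its pose is not measured, and it may shift in the fingers: feel for the bin's floor with the lip (4 N), and push in until it meets the ramp. Walnuts may wedge before the lip: a push of 12 N that ends short of the ramp means so; back off a little and push again.
- scoop_grip (a point): Point on the handle's axis to grip: x = -113, y = 0, z = 55.7 mm in the scoop's frame. Pinch the flat sides (closing along the scoop's y), the tool straight down or tilted up to 45 degrees to point towards the mouth, while the scoop lies level. Grip with 50 N or more: hard pushes can pivot it. Walnuts stay in with the mouth 15 to 18 degrees up and roll out at about 50 degrees down.
- scoop_pan (a point): Centre of the space in the scoop's pan: x = 0, y = 0, z = 15 mm in the scoop's frame.
- rest_tile: Blue glazed tile, fixed, 150 x 140 x 8 mm, on which the scoop rests; origin: centre of its underside, so its top is at z = 8.
- mixing_bowl: Loose white round bowl, 600 g, rim radius 80 mm, 65 mm high; origin: centre of its underside. Mind the wall cabinet at the back right (x over 0.6, y below -0.24, higher than 0.45 m) when the tool leans that way.
- walnut_1: Walnut in its shell, brown, egg-shaped, 31 x 27 x 27 mm, 12 g; origin at its centre. Smooth and slippery (friction about 0.3 on bin, scoop and each other), slightly knobbly: comes to rest on level ground but tumbles when pushed.
- walnut_2: Walnut in its shell, brown, egg-shaped, 31 x 27 x 27 mm, 12 g; origin at its centre. Smooth and slippery (friction about 0.3 on bin, scoop and each other), slightly knobbly: comes to rest on level ground but tumbles when pushed.
- walnut_3: Walnut in its shell, brown, egg-shaped, 31 x 27 x 27 mm, 12 g; origin at its centre. Smooth and slippery (friction about 0.3 on bin, scoop and each other), slightly knobbly: comes to rest on level ground but tumbles when pushed.
- walnut_4: Walnut in its shell, brown, egg-shaped, 31 x 27 x 27 mm, 12 g; origin at its centre. Smooth and slippery (friction about 0.3 on bin, scoop and each other), slightly knobbly: comes to rest on level ground but tumbles when pushed.
- walnut_5: Walnut in its shell, brown, egg-shaped, 31 x 27 x 27 mm, 12 g; origin at its centre. Smooth and slippery (friction about 0.3 on bin, scoop and each other), slightly knobbly: comes to rest on level ground but tumbles when pushed.
- lemon: Loose lemon, bystander, 78 x 55 x 56 mm, origin: centre of underside.
- garlic: Loose garlic bulb, bystander, 60 x 57 x 58 mm, origin: centre of underside.
- spice_jar: Loose spice jar with black cap, bystander, 41 x 41 x 105 mm, origin: centre of underside.
There are look-alikes about, which are no part of the job. What is shaped like the scoop but turquoise is not meant.

How it is judged:
By the outcome, as a careful person would: the job done as asked, in the order asked, and still so for the second after the job is handed in, with the robot touching nothing.
It also fails if it takes over 61 s, if anything falls off the work surface, if the arm or the gripper's body presses on something with over 40 N, if the wrist force passes 120 N, or if a joint passes its speed limit or range.

## Robot

A 6-joint arm with a two-finger parallel gripper is mounted at the origin on a cart in front of the work surface, level with it; the furniture and walls round the work are solid. World frame = base frame: x ahead of the robot, y to its left, z up, the work surface at z = 0. Lengths are in m, angles in degrees, forces in N, time in s.
With the tool pointing down it reaches from about 0.25 to 0.725 m from the base axis. Payload 9.7 kg.
Tool frame: the origin (TCP) lies between the finger pads; the fingertips stand bot.tcp_to_tips ahead of it and the grasp point (between the pads) lies 11 mm behind it (bot.tcp_to_tips is the distance from the TCP to the fingertips, in m); z points along the fingers, y is the line along which they close (so a half turn about z gives the same grasp; the last joint's range is limited). The gripper opens to 85 mm and grips with 20 to 120 N. Pads are 22 mm wide; open, the fingers measure 114 mm over their backs; the gripper's body (76 mm by 85 mm) begins 54 mm behind the grasp point. The pads swing forward as they close: fully open they stand 13 mm farther back than shut.
Start: joints at [66.406, 4.979, 10.078, 95.1, 0, 90], TCP at [0.22, 0.504, 0.239] pointing down, gripper open.
Joint ranges: [-179.16, 179.16], [-48.56, 103.87], [-65.8, 70.77], [-126.05, 130.52], [-82.76, 87.17], [-180, 180]. Speed limits (degrees/s): [127.2, 127.2, 147.25, 180, 180, 180].

## Interface

Orientations are given as [roll, pitch, yaw] about the fixed x, y, z axes, in that order (R = Rz(yaw) Ry(pitch) Rx(roll)).
In Python, from workcell import bot gives the robot as it stands. The module is installed in compiled form; this text tells all that it offers.
- The arm moves only by the tool carry_out, never from a script. Its arguments are lists of equal length, an entry for each row: "linear": the shift along the world's x, y, z normalised to -1 to 1, where 1 is 2 cm, a list of three; "rotation": the turn, a rotation vector about the world's x, y, z normalised to -1 to 1, where 1 is 8 degrees, a list of three; "grip": the closure, from -1 (fully open) to 1 (shut). In form: {"linear": [[tx, ty, tz], ...], "rotation": [[rx, ry, rz], ...], "grip": [grip, ...]}. A call has 1 to 12 rows; each row shifts and turns the commanded pose from where the row before left it; what a row does not reach is not made up. A row lasts 1/10 s, in which the tool goes at most 50 mm and 8.59 degrees, less where a joint would pass 70% of its speed; a pose out of reach is approached as far as the arm can. A call with a number of a shift or a turn outside -1 to 1 is refused whole. A call with a gripper value outside its range is refused whole. The fingers move at their own pace and stop on an object; "grip_force" is the grip in N (left out, the last holds). Time passes only in rows, so rows that do not move let the fingers close. It gives the time, the measured TCP pose, the force, the opening and the grip force at its end, in the units of the state.
- bot.get_obs(): the state, without advancing time (a new reading comes with each control period).
- bot.camera(name): name is "scene" or "top" or "wrist"; returns the picture (420x560x3 uint8, blue, green, red); there is no depth.
- bot.camera_model(name): a dict with "fx", "fy", "cx", "cy" (pixels), "camera_from_world" (4x4, takes a point from world to camera coordinates). Camera axes: x right, y up, looking along -z (the intrinsics and any distortion apply to the point x, -y, -z); pixel columns grow to the right and rows downward; lengths in m; the calibration is good to about 2 mm. A picture is of the moment at which its call begins: read the wrist's pose just before it. camera_model takes no time and is no camera call; for the wrist camera it gives the pose at the moment of the call.
- bot.job_done(): hands the job in; it is judged then, once.
The state is a dict: "time": time; "q": joint angles; "qd": joint speeds; "joint_efforts": joint torques, N m; "ee_pos": TCP position; "tcp_rot": TCP orientation; "wrist_force": force on the tool from outside, world axes, zero at the start; "torque": the same for the moment, N m; "opening": finger opening in m; "grasp_force": force on a finger pad.
Only numpy, scipy, OpenCV 4.12 (cv2) and the standard library are available. Lean on these libraries where they do the work, as an engineer would, in place of code of your own. Each camera call takes 0.05 s, during which the arm holds its last target. There are 200 camera calls.

## Working session

There is one attempt and no reset: what is moved stays moved. The work goes in short steps, Python scripts to look and compute and a tool call to move; the robot and the scene stay as the last step left them, time stands still between calls to the robot, and variables do not carry over. Pictures are saved under pics/ and viewed, at most 10 in all, crops included, and the job is handed in when it is done.

Besides the shell and the picture viewer there is one more tool, called after "Request:" as name(argument=value, ...) on one line, values as JSON. carry_out: Moves the arm, as the interface text tells. Its arguments: {"type":"object","properties":{"linear":{"type":"array","items":{"type":"array","items":{"type":"number"}}},"rotation":{"type":"array","items":{"type":"array","items":{"type":"number"}}},"grip":{"type":"array","items":{"type":"number"}},"grip_force":{"type":"number"}},"required":["linear","rotation","grip"]}

```bash
mkdir -p pics
cat > h.py <<'E'
import numpy as np, cv2
from workcell import bot
def ray(m,u,v):
    T=np.array(m["camera_from_world"]);R=T[:3,:3];c=-R.T@T[:3,3]
    d=R.T@np.array([(u-m["cx"])/m["fx"],-(v-m["cy"])/m["fy"],-1]);return c,d
def onz(m,u,v,z):
    c,d=ray(m,u,v);return c+d*(z-c[2])/d[2]
def proj(m,p):
    T=np.array(m["camera_from_world"]);q=T[:3,:3]@np.array(p)+T[:3,3]
    return m["cx"]+m["fx"]*q[0]/-q[2], m["cy"]-m["fy"]*q[1]/-q[2]
E
python3 - <<'E'
from h import *
print(bot.get_obs(),bot.tcp_to_tips)
for n in("top","scene"):
    i=bot.camera(n);cv2.imwrite(f"pics/{n}0.png",i);m=bot.camera_model(n);print(n,m)
E
```

```text
{'time': 0.0, 'q': array([ 6.64044914e+01,  5.01259641e+00,  1.00363447e+01,  9.51000787e+01,
       -3.13724676e-04,  9.00000719e+01]), 'qd': array([-0.07956035,  0.0370452 ,  0.01303615,  0.04084095,  0.0158808 ,
       -0.04663455]), 'joint_efforts': array([ 6.34257794e-04, -5.20388067e+01,  4.64801431e+01,  1.62844575e-02,
       -4.76951197e-05,  1.85474420e-05]), 'ee_pos': array([0.22007006, 0.50382432, 0.23858564]), 'tcp_rot': array([-1.79923670e+02,  3.13820158e-04,  1.56404420e+02]), 'wrist_force': array([ 0.92079655, -0.14663446,  0.44139122]), 'torque': array([-0.054398  ,  0.02599728, -0.02389285]), 'grasp_force': 0.0, 'opening': 0.08530209091805109} 0.008
top {'fx': 387.4456131927496, 'fy': 387.4456131927496, 'cx': 278.09653225016217, 'cy': 210.99492324014, 'camera_from_world': array([[-0.02599827, -0.99954674, -0.01517882, -0.07686845],
       [ 0.99739585, -0.02695815,  0.06689378, -0.61012558],
       [-0.06727265, -0.01340017,  0.99764464, -1.40315692],
       [ 0.        ,  0.        ,  0.        ,  1.        ]])}
scene {'fx': 509.28688486025715, 'fy': 509.28688486025715, 'cx': 276.7307140266241, 'cy': 208.15212647040013, 'camera_from_world': array([[ 0.7696395 , -0.63844457,  0.00660088, -0.49705893],
       [ 0.46253129,  0.56464475,  0.68355037, -0.26177017],
       [-0.44013618, -0.52303425,  0.72987349, -1.32816366],
       [ 0.        ,  0.        ,  0.        ,  1.        ]])}
```

View pics/top0.png

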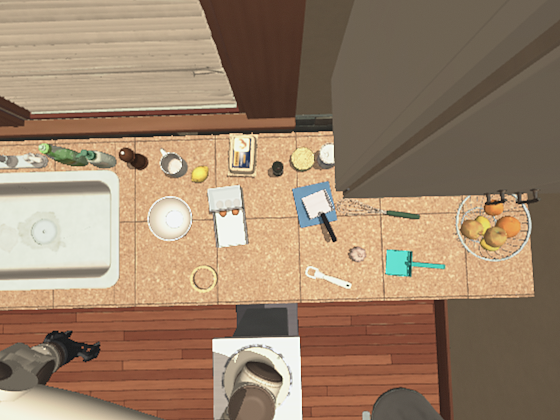

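View pics/scene0.png

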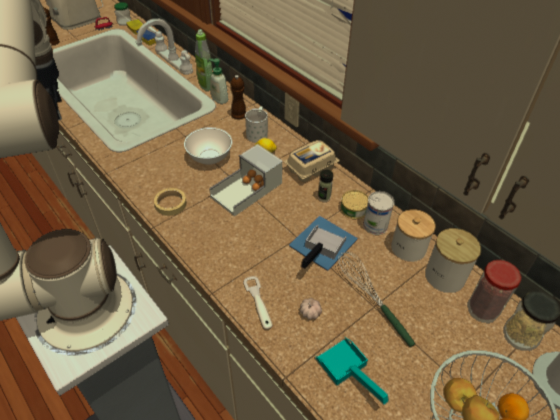

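Top view: the bin is at (228,215), the white bowl at (170,218), the lemon at (200,173), the jar at (277,169) and the garlic at (357,254). There are two scoop candidates. The steel one with a black handle on the blue tile at (317,204) fits the description. The turquoise one at (398,263) is the look-alike. I'll confirm this in an enlarged crop and measure.

Run:
```python
from h import *
t=cv2.imread("pics/top0.png");s=cv2.imread("pics/scene0.png")
a=cv2.resize(t[145:265,145:345],None,fx=4,fy=4,interpolation=cv2.INTER_CUBIC)[:, :800]
cv2.imwrite("pics/c1.png",a)
b=cv2.resize(s[120:280,170:370],None,fx=3.7,fy=3.7,interpolation=cv2.INTER_CUBIC)
cv2.imwrite("pics/c2.png",b)
m=bot.camera_model("top")
hsv=cv2.cvtColor(t,cv2.COLOR_BGR2HSV)
def comp(mask,roi,name,z):
    k=np.zeros_like(mask);x0,y0,x1,y1=roi;k[y0:y1,x0:x1]=mask[y0:y1,x0:x1]
    n,l,st,c=cv2.connectedComponentsWithStats(k)
    for i in range(1,n):
        if st[i,4]>12:
            pts=np.argwhere(l==i)[:,::-1].astype(np.float32);r=cv2.minAreaRect(pts)
            print(name,st[i],c[i].round(1),onz(m,*c[i],z).round(4),"rect",[onz(m,*p,z)[:2].round(3).tolist() for p in cv2.boxPoints(r)])
comp(cv2.inRange(hsv,(95,90,50),(125,255,255)),(285,175,345,235),"tile",.008)
comp(cv2.inRange(hsv,(0,0,0),(180,255,55)),(310,205,345,250),"handle",.05)
comp(cv2.inRange(hsv,(0,0,150),(180,60,255)),(140,185,200,250),"bowl",.065)
comp(cv2.inRange(hsv,(0,0,140),(180,60,255)),(203,180,255,255),"bin",.015)
comp(cv2.inRange(hsv,(5,120,50),(20,255,200)),(215,195,245,225),"nuts",.02)
comp(cv2.inRange(hsv,(20,150,120),(32,255,255)),(185,160,215,190),"lemon",.03)
```

```text
tile [293 182  40  38 105] [311.2 194.5] [ 0.6665 -0.2171  0.008 ] rect [[0.688, -0.145], [0.715, -0.279], [0.602, -0.3], [0.576, -0.167]]
tile [310 188  14   6  14] [316.5 190.4] [ 0.6816 -0.2373  0.008 ] rect [[0.673, -0.213], [0.692, -0.261], [0.69, -0.262], [0.671, -0.214]]
tile [300 194   9  13  19] [302.7 199.1] [ 0.6504 -0.1851  0.008 ] rect [[0.634, -0.166], [0.678, -0.186], [0.669, -0.205], [0.625, -0.186]]
tile [304 208   8  13  15] [306.9 214.6] [ 0.5924 -0.1991  0.008 ] rect [[0.614, -0.183], [0.617, -0.189], [0.572, -0.213], [0.569, -0.207]]
tile [325 211  10   4  14] [330.4 212.5] [ 0.5979 -0.286   0.008 ] rect [[0.604, -0.266], [0.603, -0.299], [0.592, -0.299], [0.593, -0.266]]
tile [300 222  24   5  33] [309.4 224. ] [ 0.5575 -0.207   0.008 ] rect [[0.566, -0.173], [0.564, -0.257], [0.549, -0.257], [0.551, -0.172]]
handle [321 213  15  29 114] [327.7 226.3] [ 0.5461 -0.2696  0.05  ] rect [[0.589, -0.243], [0.595, -0.256], [0.498, -0.3], [0.492, -0.287]]
bowl [ 147  196   45   45 1609] [169.3 218.1] [0.5901 0.2949 0.065 ] rect [[0.671, 0.375], [0.667, 0.216], [0.51, 0.218], [0.514, 0.375]]
bin [ 207  185   41   63 1813] [227.8 215.4] [0.597 0.093 0.015] rect [[0.7, 0.172], [0.713, 0.044], [0.492, 0.019], [0.478, 0.146]]
nuts [232 209   7   6  17] [235.  211.5] [0.6104 0.0655 0.02  ] rect [[0.62, 0.076], [0.619, 0.054], [0.601, 0.055], [0.601, 0.077]]
nuts [220 211   6   5  16] [222.2 212.8] [0.6069 0.1126 0.02  ] rect [[0.614, 0.121], [0.613, 0.102], [0.598, 0.103], [0.599, 0.121]]
lemon [192 166  16  16  72] [201.1 174.3] [0.7503 0.1868 0.03  ] rect [[0.782, 0.22], [0.78, 0.164], [0.725, 0.165], [0.726, 0.221]]
```

View pics/c1.png

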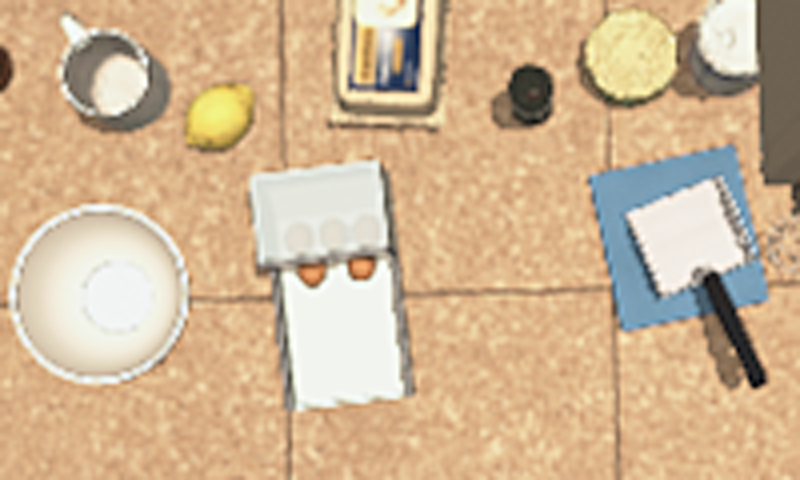

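View pics/c2.png

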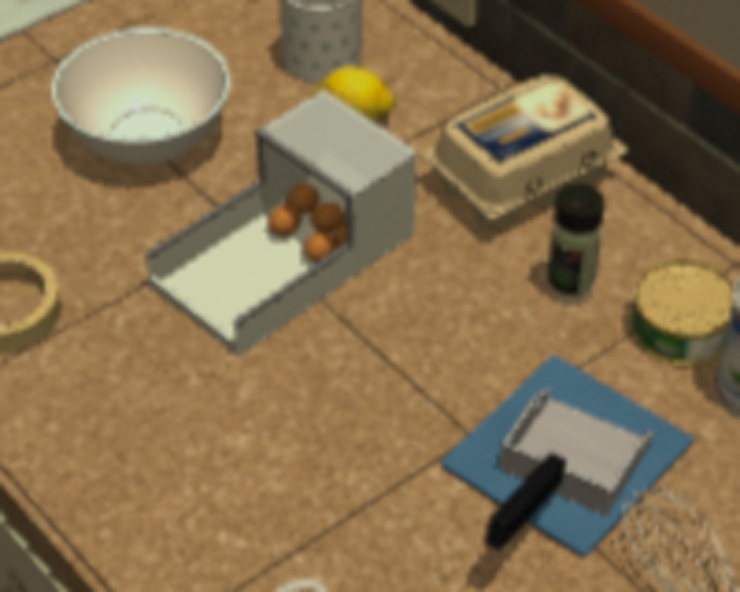

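The crop confirms the steel scoop with the black handle on the blue tile: pan centre at about crop (690,240), handle from (708,275) to (757,383), mouth up and left. The bin's hood corners are at crop (250,178), (380,160), (388,252) and (258,268), with front corners at (290,410) and (413,396). The five walnuts lie at the hood.

Run:
```python
from h import *
m=bot.camera_model("top")
def C(u,v,z): return onz(m,145+(u+.5)/4-.5,145+(v+.5)/4-.5,z)[:2]
def ang(d): return np.degrees(np.arctan2(d[1],d[0])).round(1)
bl,br,fr,fl=C(250,178,.098),C(380,160,.098),C(388,252,.098),C(258,268,.098)
Fl,Fr=C(290,410,.015),C(413,396,.015)
print("hood",bl,br,fr,fl,"front",Fl,Fr)
F=(Fl+Fr)/2;B=(bl+br)/2
print("F",F,"B",B,"len",np.linalg.norm(B-F),"w",np.linalg.norm(bl-br),np.linalg.norm(Fl-Fr),"yaw",ang(B-F),ang(bl-br)-90,ang(Fl-Fr)-90,"hoodlen",np.linalg.norm(bl-fl),"ctr",(F+B)/2)
tc=[C(590,177,.008),C(737,147,.008),C(768,300,.008),C(624,331,.008)]
print("tile",np.mean(tc,0),"yaw",ang(tc[0]-tc[1])-90,ang(tc[0]-tc[3]),np.linalg.norm(tc[0]-tc[1]),np.linalg.norm(tc[0]-tc[3]))
# scoop: mouth top corners z=8+~16 ; back corners z=.008+.034
ml,mr=C(627,212,.010),C(716,180,.024)
kl,kr=C(663,299,.042),C(757,262,.036)
root,tail=C(707,274,.055),C(757,383,.086)
print("mouth",ml,mr,"back",kl,kr,"handle root",root,"tail",tail,"len",np.linalg.norm(root-tail),ang(root-tail),"lip yaw",ang(ml-mr)-90,"back yaw",ang(kl-kr)-90)
h=np.radians(ang(root-tail));d=np.array([np.cos(h),np.sin(h)])
print("ctr est from tail",tail+d*.147,"mouth",(ml+mr)/2-d*.0425,"back",(kl+kr)/2+d*.0425)
ms=bot.camera_model("scene")
for n,(u,v),z in [("jar",(277,169),.105),("lemon",(200,174),.03),("garlic",(357,254),.05)]: print(n,onz(m,u,v,z)[:2])
```

```text
hood [0.68585267 0.15182459] [0.69848755 0.03783673] [0.61777229 0.03243117] [0.60689193 0.14592798] front [0.48135661 0.13428639] [0.49124983 0.02102328]
F [0.48630322 0.07765483] B [0.69217011 0.09483066] len 0.20658215233697053 w 0.1146859690713592 0.11369436043012174 yaw 4.8 6.299999999999997 5.0 hoodlen 0.07918060358548461 ctr [0.58923666 0.08624275]
tile [ 0.63006089 -0.22843156] yaw 10.0 10.7 0.13933322367381787 0.14630113588822183
mouth [ 0.65581697 -0.18036254] [ 0.68163624 -0.26211904] back [ 0.57296124 -0.20888217] [ 0.60448083 -0.29538318] handle root [ 0.59369445 -0.24794723] tail [ 0.49584284 -0.28509947] len 0.10466721567149234 20.8 lip yaw 17.5 back yaw 20.0
ctr est from tail [ 0.63326221 -0.23289875] mouth [ 0.62899651 -0.23633283] back [ 0.62845113 -0.23704063]
jar [ 0.74856746 -0.09415272]
lemon [0.75140947 0.19072993]
garlic [ 0.444983   -0.37004536]
```

Heights and sizes check out (bin 207x114 mm, tile 146x139 mm). The bin centre is (0.589, 0.086), yaw 5.2°. The scoop is at (0.630, -0.235), yaw 19.7°, so its grip point is about (0.524, -0.273, 0.064). I'll start towards it.

Request:
carry_out(linear=[[0.39, -1, 0], [0.39, -1, 0], [0.39, -1, 0], [0.39, -1, 0], [0.39, -1, 0], [0.39, -1, 0], [0.39, -1, 0], [0.39, -1, 0], [0.39, -1, 0], [0.39, -1, 0], [0.39, -1, 0], [0.39, -1, 0]], rotation=[[0, 0, 1], [0, 0, 1], [0, 0, 0], [0, 0, 0], [0, 0, 0], [0, 0, 0], [0, 0, 0], [0, 0, 0], [0, 0, 0], [0, 0, 0], [0, 0, 0], [0, 0, 0]], grip=[-1, -1, -1, -1, -1, -1, -1, -1, -1, -1, -1, -1], grip_force=90)

```text
time: 1.3
ee_pos: [0.3138, 0.2631, 0.239]
tcp_rot: [-180.0, -0.0, 172.4]
wrist_force: [0.2, -0.5, 1.1]
opening: 0.0856
grasp_force: 0.0
```

Run:
```python
from h import *
print({k:v for k,v in bot.get_obs().items() if k in("time","q","ee_pos","tcp_rot")})
```

```text
{'time': 1.3, 'q': array([ 3.99763468e+01, -1.40464858e+01, -7.75078418e+00,  9.63218935e+01,
        8.96009397e-05,  4.75641803e+01]), 'ee_pos': array([0.31384788, 0.26312949, 0.23901245]), 'tcp_rot': array([-1.79980730e+02, -1.77394587e-02,  1.72412164e+02])}
```

Request:
carry_out(linear=[[0.28, -1, 0], [0.28, -1, 0], [0.28, -1, 0], [0.28, -1, 0], [0.28, -1, 0], [0.28, -1, 0], [0.28, -1, 0], [0.28, -1, 0], [0.28, -1, 0], [0.28, -1, 0], [0.28, -1, 0], [0.28, -1, 0]], rotation=[[0, 0, 1], [0, 0, 1], [0, 0, 1], [0, 0, 0.41], [0, 0, 0], [0, 0, 0], [0, 0, 0], [0, 0, 0], [0, 0, 0], [0, 0, 0], [0, 0, 0], [0, 0, 0]], grip=[-1, -1, -1, -1, -1, -1, -1, -1, -1, -1, -1, -1])

```text
time: 2.5
ee_pos: [0.3809, 0.0231, 0.2391]
tcp_rot: [180.0, -0.0, -160.3]
wrist_force: [0.1, -0.1, -0.2]
opening: 0.0852
grasp_force: 0.0
```

Request:
carry_out(linear=[[0.28, -1, 0], [0.28, -1, 0], [0.28, -1, 0], [0.28, -1, 0], [0.28, -1, 0], [0.28, -1, 0], [0.28, -1, 0], [0.28, -1, 0], [0.28, -1, 0], [0.28, -1, 0], [0.28, -1, 0], [0.28, -1, 0]], rotation=[[0.337, -0.941, 0], [0.337, -0.941, 0], [0.337, -0.941, 0], [0.337, -0.941, 0], [0.337, -0.941, 0], [0, 0, 0], [0, 0, 0], [0, 0, 0], [0, 0, 0], [0, 0, 0], [0, 0, 0], [0, 0, 0]], grip=[-1, -1, -1, -1, -1, -1, -1, -1, -1, -1, -1, -1])

```text
time: 3.7
ee_pos: [0.4481, -0.2168, 0.2389]
tcp_rot: [179.9, 40.0, -160.4]
wrist_force: [-0.5, 1.0, 0.2]
opening: 0.0853
grasp_force: 0.0
```

Request:
carry_out(linear=[[0.18, -0.63, -0.89], [0.18, -0.63, -0.89], [0.18, -0.63, -0.89], [0.18, -0.63, -0.89], [0.18, -0.63, -0.89], [0.18, -0.63, -0.89]], rotation=[[0, 0, 0], [0, 0, 0], [0, 0, 0], [0, 0, 0], [0, 0, 0], [0, 0, 0]], grip=[-1, -1, -1, -1, -1, -1])

```text
time: 4.3
ee_pos: [0.4696, -0.2919, 0.1314]
tcp_rot: [179.9, 40.0, -160.4]
wrist_force: [0.5, -0.1, 0.3]
opening: 0.0856
grasp_force: 0.0
```

Run:
```python
from h import *
o=bot.get_obs();print(o["time"],o["q"].round(1),o["ee_pos"].round(4),o["tcp_rot"].round(1))
m=bot.camera_model("wrist");i=bot.camera("wrist");cv2.imwrite("pics/w1.png",i)
h=np.radians(19.7);c=np.array([.630,-.235,.008]);R=np.array([[np.cos(h),-np.sin(h),0],[np.sin(h),np.cos(h),0],[0,0,1]])
for n,p in dict(tailtop=[-.146,0,.068+.0138],tailaxis=[-.146,0,.068],grip=[-.113,0,.0557],root=[-.042,0,.03+.0138],lipL=[.0425,.046,0.016],lipR=[.0425,-.046,0.016],bL=[-.0425,.046,.034],bR=[-.0425,-.046,.034]).items(): print(n,np.round(proj(m,c+R@np.array(p)),0))
np.savez("w1.npz",T=m["camera_from_world"],k=[m["fx"],m["fy"],m["cx"],m["cy"]])
```

```text
4.3 [-49.4 -12.4 -26.1  59.6  36.9 -63.4] [ 0.4696 -0.2919  0.1314] [ 179.9   40.  -160.4]
tailtop [279. 227.]
tailaxis [279. 208.]
grip [280. 220.]
root [280. 251.]
lipL [318. 264.]
lipR [242. 264.]
bL [328. 242.]
bR [232. 242.]
```

View pics/w1.png

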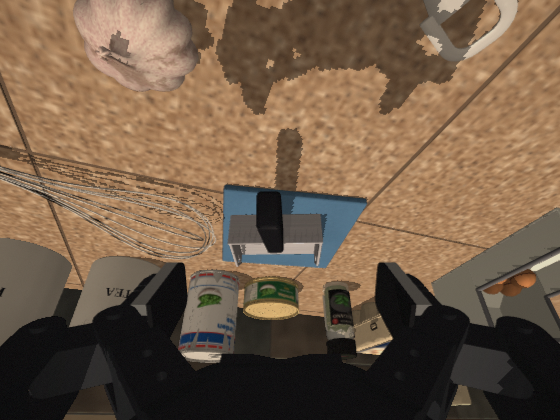

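The wrist view (upside down, +y to the right) shows the handle at about (270, 195–250), predicted near column 280, and the pan back edge from 229 to 323. So the real handle is a few mm towards -y. I'll measure it.

Run:
```python
from h import *
d=np.load("w1.npz");k=d["k"];m=dict(fx=k[0],fy=k[1],cx=k[2],cy=k[3],camera_from_world=d["T"])
i=cv2.imread("pics/w1.png");g=i.max(2)
for r in range(190,256,6):
    x=np.where(g[r,240:300]<60)[0]+240
    print(r,x.min() if len(x) else None,x.max() if len(x) else None)
print([i[205,c].tolist() for c in (225,228,230,320,323,326)])
hsv=cv2.cvtColor(i,cv2.COLOR_BGR2HSV);b=cv2.inRange(hsv,(95,90,40),(125,255,255))
b=cv2.morphologyEx(b,cv2.MORPH_OPEN,np.ones((3,3)))
ct=max(cv2.findContours(b,0,2)[0],key=cv2.contourArea);hu=cv2.convexHull(ct)
ap=cv2.approxPolyDP(hu,5,True)[:,0];print("tile",ap.tolist(),[onz(m,*p,.008)[:2].round(4).tolist() for p in ap])
for n,(u,v),z in [("tailface ctr lower",(270,210),.076),("bL base",(322,213),.042),("bR base",(230,215),.042)]:
    print(n,onz(m,u,v,z).round(4))
c,_=ray(m,0,0);print("cam",c)
```

```text
190 259 284
196 257 280
202 257 281
208 257 281
214 256 282
220 256 282
226 256 282
232 259 282
238 262 282
244 265 282
250 268 282
[[133, 114, 84], [131, 111, 83], [132, 112, 83], [131, 113, 83], [131, 113, 83], [133, 114, 84]]
tile [[280, 191], [365, 199], [325, 266], [282, 212]] [[0.5565, -0.2611], [0.5406, -0.1802], [0.6881, -0.1499], [0.5879, -0.2477]]
tailface ctr lower [ 0.4967 -0.289   0.076 ]
bL base [ 0.5322 -0.2326  0.042 ]
bR base [ 0.5609 -0.304   0.042 ]
cam [ 0.33992638 -0.33796525  0.19183732]
```

Request:
carry_out(linear=[[0.51, 0.14, -0.64], [0.51, 0.14, -0.64], [0.51, 0.14, -0.64], [0.51, 0.14, -0.64], [0.51, 0.14, -0.64], [0.51, 0.14, -0.64], [0, 0, 0]], rotation=[[0, 0, 0], [0, 0, 0], [0, 0, 0], [0, 0, 0], [0, 0, 0], [0, 0, 0], [0, 0, 0]], grip=[-1, -1, -1, -1, -1, -1, -1], grip_force=100)

```text
time: 5.05
ee_pos: [0.5306, -0.2734, 0.0538]
tcp_rot: [179.8, 39.9, -160.4]
wrist_force: [-0.3, 0.4, -0.6]
opening: 0.085
grasp_force: 0.0
```

Request:
carry_out(linear=[[0, 0, 0], [0, 0, 0], [0, 0, 0], [0, 0, 0], [0, 0, 0], [0, 0, 0], [0, 0, 0], [0, 0, 0]], rotation=[[0, 0, 0], [0, 0, 0], [0, 0, 0], [0, 0, 0], [0, 0, 0], [0, 0, 0], [0, 0, 0], [0, 0, 0]], grip=[1, 1, 1, 1, 1, 1, 1, 1])

```text
time: 5.85
ee_pos: [0.5311, -0.275, 0.0561]
tcp_rot: [-180.0, 40.0, -160.3]
wrist_force: [-2.3, -0.9, 4.4]
opening: 0.0147
grasp_force: 97.3
```

Run:
```python
from h import *
m=bot.camera_model("wrist");i=bot.camera("wrist");cv2.imwrite("pics/w2.png",i);np.savez("w2.npz",T=m["camera_from_world"])
```

```text
(no output)
```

View pics/w2.png

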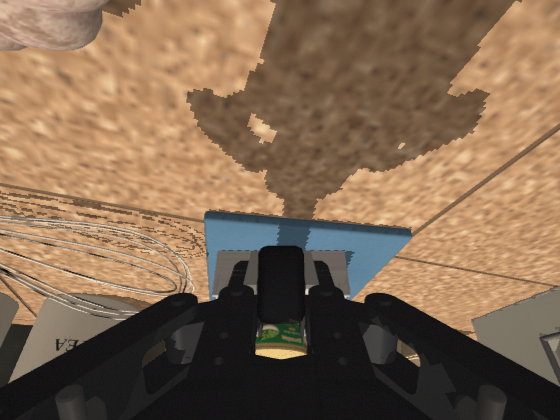

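Gripped: the opening is 15 mm and the handle sits centred between the pads at (280,285), with tile and pan behind. Next I'll lift and carry it to the bin, and cross-check the bin pose with the scene view.

Request:
carry_out(linear=[[0, 0, 0.5], [0, 0, 1], [0, 0, 1], [-0.28, 0.96, 1], [-0.28, 0.96, 1], [-0.28, 0.96, 1], [-0.28, 0.96, 0], [-0.28, 0.96, 0], [-0.28, 0.96, 0], [-0.28, 0.96, 0], [-0.28, 0.96, 0], [-0.28, 0.96, 0]], rotation=[[0, 0, 0], [0, 0, 0], [0, 0, 0], [0, 0, -0.1], [0, 0, -0.1], [0, 0, -0.1], [0, 0, -0.1], [0, 0, -0.1], [0, 0, -0.1], [0, 0, -0.1], [0, 0, -0.1], [0, 0, -0.1]], grip=[1, 1, 1, 1, 1, 1, 1, 1, 1, 1, 1, 1])

```text
time: 7.1
ee_pos: [0.4798, -0.1011, 0.1655]
tcp_rot: [180.0, 39.9, -167.6]
wrist_force: [0.6, -0.0, 0.3]
opening: 0.0148
grasp_force: 97.9
```

Request:
carry_out(linear=[[-0.28, 0.96, 0], [-0.28, 0.96, 0], [-0.28, 0.96, 0], [-0.28, 0.96, 0], [-0.28, 0.96, 0], [-0.28, 0.96, 0], [-0.28, 0.96, 0], [-0.28, 0.96, 0], [-0.28, 0.96, 0], [0, 0, -0.5], [0, 0, 0]], rotation=[[0, 0, -0.1], [0, 0, -0.1], [0, 0, -0.1], [0, 0, -0.1], [0, 0, -0.1], [0, 0, -0.1], [0, 0, -0.1], [0, 0, -0.1], [0, 0, -0.1], [0, 0, 0], [0, 0, 0]], grip=[1, 1, 1, 1, 1, 1, 1, 1, 1, 1, 1])

```text
time: 8.2
ee_pos: [0.458, 0.0694, 0.1568]
tcp_rot: [179.7, 38.2, -174.6]
wrist_force: [-0.0, 0.2, -1.6]
opening: 0.0146
grasp_force: 98.2
```

Run:
```python
from h import *
o=bot.get_obs();print(o["time"],o["q"].round(1),o["ee_pos"].round(4),o["tcp_rot"].round(2),o["wrist_force"],o["torque"])
for n in("top","scene"): cv2.imwrite(f"pics/{n}1.png",bot.camera(n))
t=cv2.imread("pics/top1.png");s=cv2.imread("pics/scene1.png")
a=cv2.resize(t[175:255,195:265],None,fx=6,fy=6,interpolation=cv2.INTER_CUBIC)
b=cv2.resize(s[135:220,200:290],None,fx=4.2,fy=4.2,interpolation=cv2.INTER_CUBIC)
H=480;c=np.zeros((H,800,3),np.uint8);c[:480,:420]=a;c[:b.shape[0],420:420+b.shape[1]]=b
cv2.imwrite("pics/c3.png",c)
ms=bot.camera_model("scene")
def S(u,v,z): return onz(ms,170+(u+.5)/3.7-.5,120+(v+.5)/3.7-.5,z)[:2].round(4)
for n,u,v,z in[("Fl",148,258,.015),("Fr bottom",237,351,0),("hood fl",258,132,.098),("bl",325,95,.098),("br",413,155,.098),("fr",350,195,.098)]:print(n,S(u,v,z))
```

```text
8.2 [ 10.2 -48.5 -47.   53.4  -2.6   3.7] [0.458  0.0694 0.1568] [ 179.7    38.22 -174.57] [-0.03746647  0.17490856 -1.61092059] [-0.11813116  0.89972235 -0.00695699]
Fl [0.4923 0.1475]
Fr bottom [0.4946 0.024 ]
hood fl [0.6087 0.1399]
bl [0.6828 0.1422]
br [0.6917 0.0344]
fr [0.6201 0.0294]
```

View pics/c3.png

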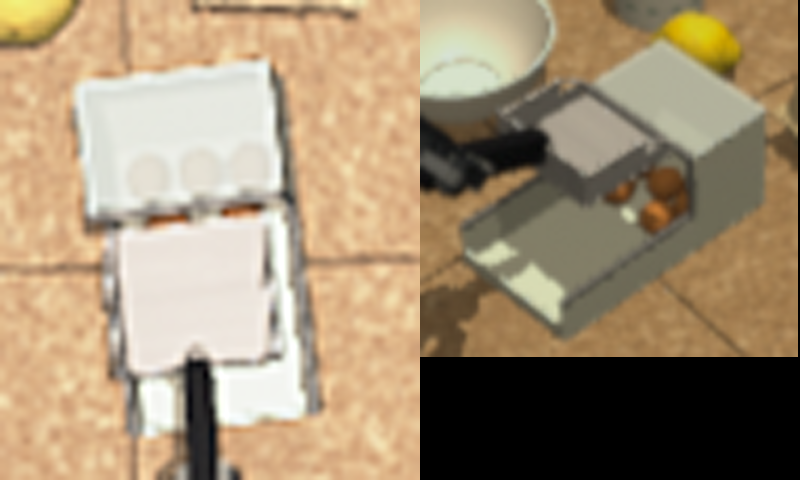

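Left panel: the pan (mouth edge from (118,230) to (270,222)) hangs over the bin just in front of the hood. Joint 2 is at its limit, so the 40° grip tilt is too much for backing out of the bin. I'll set the scoop on the free counter right of the bin and regrip at about 15°. First I'll use the pan's known pose to calibrate the top camera.

Run:
```python
from h import *
m=bot.camera_model("top");ms=bot.camera_model("scene")
def C(u,v,z): return onz(m,195+(u+.5)/6-.5,175+(v+.5)/6-.5,z)[:2]
p=np.array([.458,.0694]);h=np.radians(5.4);x=np.array([np.cos(h),np.sin(h)]);y=np.array([-x[1],x[0]])
for n,u,v,z in[("lipL",118,228,.117),("lipR",270,220,.117),("bL",128,370,.143),("bR",280,352,.137),("rootmid",197,362,.15)]:
    w=C(u,v,z)-p;print(n,"scoop-frame from TCP",(w@x).round(4),(w@y).round(4))
# bin again in this picture, top of walls/hood
for n,u,v,z in[("bl",78,88,.098),("br",270,62,.098),("fl",88,225,.098),("fr",285,200,.098),("Fl",132,433,.015),("Fr",318,412,.015)]: print(n,C(u,v,z).round(4))
```

```text
lipL scoop-frame from TCP 0.1483 0.0415
lipR scoop-frame from TCP 0.1424 -0.0454
bL scoop-frame from TCP 0.0666 0.0402
bR scoop-frame from TCP 0.0665 -0.0447
rootmid scoop-frame from TCP 0.0662 0.0003
bl [0.6854 0.1502]
br [0.6975 0.038 ]
fl [0.6053 0.1455]
fr [0.6167 0.0309]
Fl [0.4828 0.1363]
Fr [0.4926 0.0221]
```

Request:
carry_out(linear=[[0.26, -0.9, 0.3], [0.26, -0.9, 0.2], [0.26, -0.9, 0], [0.26, -0.9, 0], [0.26, -0.9, 0], [0.26, -0.9, 0], [0.26, -0.9, 0], [0.26, -0.9, 0]], rotation=[[0, 0, 0], [0, 0, 0], [0.02, -0.22, 0], [0, 0, 0], [0, 0, 0], [0, 0, 0], [0, 0, 0], [0, 0, 0]], grip=[1, 1, 1, 1, 1, 1, 1, 1])

```text
time: 9.1
ee_pos: [0.5004, -0.0772, 0.169]
tcp_rot: [179.7, 40.2, -174.8]
wrist_force: [0.7, -0.1, -1.3]
opening: 0.0147
grasp_force: 98.2
```

Request:
carry_out(linear=[[0, 0, -0.9], [0, 0, -0.9], [0, 0, -0.9], [0, 0, -0.9], [0, 0, -0.9], [0, 0, -0.7], [0, 0, -0.15], [0, 0, 0]], rotation=[[0, 0, 0], [0, 0, 0], [0, 0, 0], [0, 0, 0], [0, 0, 0], [0, 0, 0], [0, 0, 0], [0, 0, 0]], grip=[1, 1, 1, 1, 1, 1, 1, 1])

```text
time: 9.9
ee_pos: [0.5003, -0.0758, 0.0616]
tcp_rot: [179.7, 40.1, -174.8]
wrist_force: [1.4, 0.7, -0.5]
opening: 0.0148
grasp_force: 98.4
```

Request:
carry_out(linear=[[0, 0, -0.4], [0, 0, -0.1], [0, 0, -0.1], [0, 0, -0.08], [0, 0, 0]], rotation=[[0, 0, 0], [0, 0, 0], [0, 0, 0], [0, 0, 0], [0, 0, 0]], grip=[1, 1, 1, 1, 1])

```text
time: 10.4
ee_pos: [0.5007, -0.0751, 0.0483]
tcp_rot: [179.7, 40.2, -174.7]
wrist_force: [0.6, 0.7, -1.4]
opening: 0.0149
grasp_force: 98.4
```

Request:
carry_out(linear=[[0, 0, -0.06], [0, 0, -0.06], [0, 0, -0.06], [0, 0, 0]], rotation=[[0, 0, 0], [0, 0, 0], [0, 0, 0], [0, 0, 0]], grip=[1, 1, 1, 1])

```text
time: 10.8
ee_pos: [0.5023, -0.0754, 0.0474]
tcp_rot: [179.8, 40.4, -174.6]
wrist_force: [0.3, -1.6, 6.4]
opening: 0.0146
grasp_force: 99.4
```

Contact at 6 N. I'll release, back off, reduce the tilt to 15° and regrip.

Request:
carry_out(linear=[[0, 0, 0], [0, 0, 0], [0, 0, 0], [0, 0, 0], [0, 0, 0], [-0.64, -0.06, 0.77], [-0.64, -0.06, 0.77], [-0.64, -0.06, 0.77], [0.36, 0.03, 0], [0.35, 0.03, 0], [0.35, 0.04, 0], [0, 0, 0]], rotation=[[0, 0, 0], [0, 0, 0], [0, 0, 0], [0, 0, 0], [0, 0, 0], [0, 0, 0], [0, 0, 0], [0, 0, 0], [-0.09, 0.99, 0], [-0.09, 0.99, 0], [-0.09, 0.99, 0], [-0.02, 0.19, 0]], grip=[-0.5, -0.5, -0.5, -0.5, -0.5, -0.5, -0.5, -0.5, -0.5, -0.5, -0.5, -0.5])

```text
time: 12.0
ee_pos: [0.4847, -0.0766, 0.0896]
tcp_rot: [179.6, 15.0, -174.7]
wrist_force: [-1.4, -0.1, -1.2]
opening: 0.0643
grasp_force: 0.0
```

Request:
carry_out(linear=[[0.16, 0.01, -0.6], [0.16, 0.02, -0.6], [0.16, 0.02, -0.6], [0.16, 0.01, -0.6], [0, 0, 0]], rotation=[[0, 0, 0], [0, 0, 0], [0, 0, 0], [0, 0, 0], [0, 0, 0]], grip=[-0.5, -0.5, -0.5, -0.5, -0.5])

```text
time: 12.5
ee_pos: [0.4941, -0.0754, 0.0408]
tcp_rot: [179.6, 15.3, -174.8]
wrist_force: [0.0, 0.3, -0.3]
opening: 0.064
grasp_force: 0.0
```

Request:
carry_out(linear=[[0.15, 0, 0.22], [0, 0, 0], [0, 0, 0], [0, 0, 0], [0, 0, 0], [0, 0, 0], [0, 0, 0], [0, 0, 0]], rotation=[[0, 0, 0], [0, 0, 0], [0, 0, 0], [0, 0, 0], [0, 0, 0], [0, 0, 0], [0, 0, 0], [0, 0, 0]], grip=[1, 1, 1, 1, 1, 1, 1, 1], grip_force=115)

```text
time: 13.3
ee_pos: [0.4989, -0.0757, 0.0481]
tcp_rot: [179.7, 15.5, -174.7]
wrist_force: [-2.1, -0.5, 5.1]
opening: 0.0143
grasp_force: 112.0
```

Request:
carry_out(linear=[[0, 0, 0.6], [-0.85, 0, 1], [-0.88, 0, 1], [-0.88, 0, 1], [-0.88, 0.5, 0.5], [0, 0.98, 0], [0, 0.98, 0], [0, 0.98, 0], [0, 0.98, 0], [0, 0.98, 0], [0, 0.98, 0], [0, 0.98, 0]], rotation=[[0, 0, 0], [0, 0, 0], [0, 0, 0], [0, 0, 0], [0, 0, 0], [0, 0, 0], [0, 0, 0], [0, 0, 0], [0, 0, 0], [0, 0, 0], [0, 0, 0], [-0.03, 0.37, 0]], grip=[1, 1, 1, 1, 1, 1, 1, 1, 1, 1, 1, 1])

```text
time: 14.5
ee_pos: [0.4277, 0.0724, 0.1298]
tcp_rot: [179.6, 12.4, -174.8]
wrist_force: [0.7, -0.7, -2.2]
opening: 0.0148
grasp_force: 112.2
```

Run:
```python
from h import *
o=bot.get_obs();print(o["time"],o["q"].round(1),o["ee_pos"].round(4),o["tcp_rot"].round(2),o["wrist_force"].round(1))
t=bot.camera("top")
cv2.imwrite("pics/c4.png",cv2.resize(t[175:255,195:265],None,fx=7,fy=7,interpolation=cv2.INTER_CUBIC))
```

```text
14.5 [ 10.  -24.9 -28.9  73.6  -0.6   4.6] [0.4277 0.0724 0.1298] [ 179.61   12.44 -174.75] [ 0.7 -0.7 -2.2]
```

View pics/c4.png

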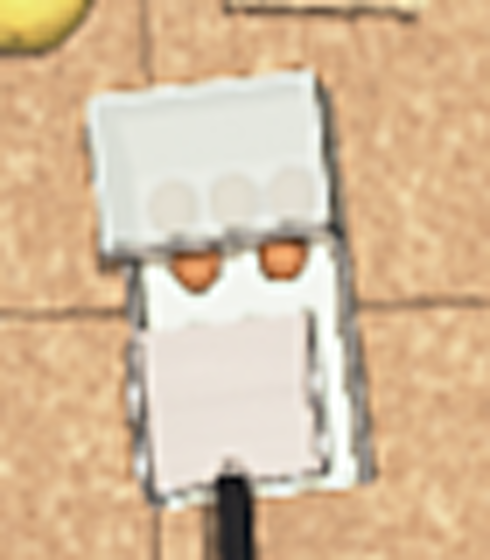

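Two nuts show at (195,265) and (283,260), and the pan mouth at row 322 sits clear in front of them and about central. I'll descend and feel for the floor.

Request:
carry_out(linear=[[0.25, 0, -0.9], [0, 0, -0.9], [0, 0, -0.9], [0, 0, -0.3], [0, 0, -0.1], [0, 0, -0.1], [0, 0, 0]], rotation=[[0, 0, 0], [0, 0, 0], [0, 0, 0], [0, 0, 0], [0, 0, 0], [0, 0, 0], [0, 0, 0]], grip=[1, 1, 1, 1, 1, 1, 1])

```text
time: 15.25
ee_pos: [0.434, 0.0716, 0.0659]
tcp_rot: [179.6, 12.5, -174.8]
wrist_force: [0.0, -0.2, -0.5]
opening: 0.0145
grasp_force: 112.6
```

Request:
carry_out(linear=[[0, 0, -0.15], [0, 0, -0.1], [0, 0, -0.05], [0, 0, 0]], rotation=[[0, 0, 0], [0, 0, 0], [0, 0, 0], [0, 0, 0]], grip=[1, 1, 1, 1])

```text
time: 15.65
ee_pos: [0.4341, 0.0717, 0.0597]
tcp_rot: [179.6, 12.5, -174.8]
wrist_force: [-0.5, 0.4, 1.4]
opening: 0.0144
grasp_force: 113.0
```

Request:
carry_out(linear=[[0, 0, -0.06], [0.3, 0.026, 0], [0.3, 0.026, 0], [0.3, 0.026, 0], [0.3, 0.026, 0], [0.3, 0.026, 0], [0.3, 0.026, 0], [0.3, 0.026, 0], [0.3, 0.026, 0], [0.3, 0.026, 0], [0.3, 0.026, 0]], rotation=[[0, 0, 0], [0, 0, 0], [0, 0, 0], [0, 0, 0], [0, 0, 0], [0, 0, 0], [0, 0, 0], [0, 0, 0], [0, 0, 0], [0, 0, 0], [0, 0, 0]], grip=[1, 1, 1, 1, 1, 1, 1, 1, 1, 1, 1])

```text
time: 16.75
ee_pos: [0.4946, 0.0769, 0.0585]
tcp_rot: [179.6, 12.5, -174.8]
wrist_force: [-1.9, 0.5, 4.9]
opening: 0.0145
grasp_force: 113.4
```

Request:
carry_out(linear=[[0.25, 0.022, 0], [0.25, 0.022, 0], [0.2, 0.017, 0], [0, 0, 0]], rotation=[[0, 0, 0], [0, 0, 0], [0, 0, 0], [0, 0, 0]], grip=[1, 1, 1, 1])

```text
time: 17.15
ee_pos: [0.509, 0.0782, 0.0585]
tcp_rot: [179.6, 12.5, -174.8]
wrist_force: [1.3, 0.1, 3.8]
opening: 0.0144
grasp_force: 113.3
```

Request:
carry_out(linear=[[0.15, 0.013, 0], [0.15, 0.013, 0], [0, 0, 0]], rotation=[[0, 0, 0], [0, 0, 0], [0, 0, 0]], grip=[1, 1, 1])

```text
time: 17.45
ee_pos: [0.512, 0.0785, 0.0575]
tcp_rot: [179.6, 12.2, -174.7]
wrist_force: [-15.0, -0.8, 13.0]
opening: 0.0144
grasp_force: 114.3
```

Run:
```python
from h import *
t=bot.camera("top");s=bot.camera("scene")
a=cv2.resize(t[175:255,195:265],None,fx=6,fy=6,interpolation=cv2.INTER_CUBIC)
b=cv2.resize(s[135:220,200:290],None,fx=4.2,fy=4.2,interpolation=cv2.INTER_CUBIC)
c=np.zeros((480,800,3),np.uint8);c[:480,:420]=a;c[:b.shape[0],420:420+b.shape[1]]=b
cv2.imwrite("pics/c5.png",c)
```

```text
(no output)
```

View pics/c5.png

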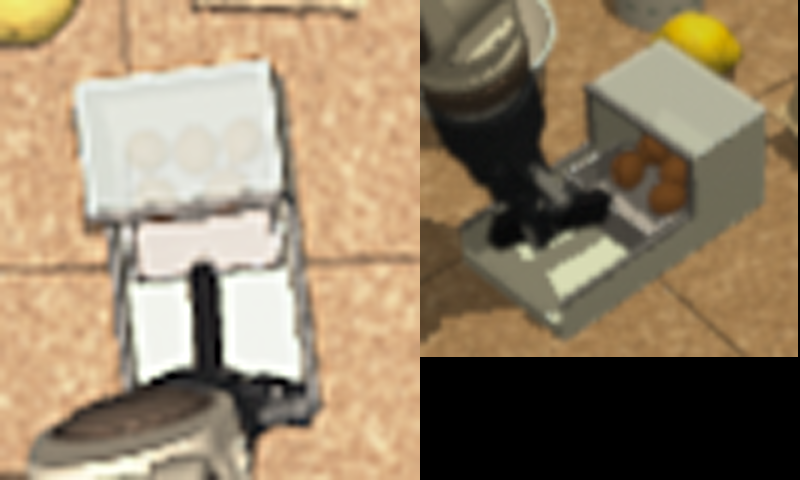

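The lip is on the ramp (15 N, bin x ≈ 71.5). Through the hood the five nuts sit over the pan: three at row 148 and two at row 190. I'll tilt the mouth up.

Request:
carry_out(linear=[[0, 0, 0.05], [0, 0, 0], [0, 0, 0], [0, 0, 0], [0, 0, 0], [0, 0, 0], [0, 0, 0], [0, 0, 0], [0, 0, 0], [0, 0, 0], [0, 0, 0], [0, 0, 0]], rotation=[[0.023, -0.25, 0], [0.023, -0.25, 0], [0.023, -0.25, 0], [0.023, -0.25, 0], [0.023, -0.25, 0], [0.023, -0.25, 0], [0.023, -0.25, 0], [0.023, -0.25, 0], [0.023, -0.25, 0], [0.023, -0.25, 0], [0, 0, 0], [0, 0, 0]], grip=[1, 1, 1, 1, 1, 1, 1, 1, 1, 1, 1, 1])

```text
time: 18.75
ee_pos: [0.513, 0.0785, 0.0581]
tcp_rot: [179.6, 32.4, -174.8]
wrist_force: [0.5, 0.3, -2.4]
opening: 0.0144
grasp_force: 112.4
```

Request:
carry_out(linear=[[-0.15, -0.013, 0.05], [-0.3, -0.026, 0.05], [-0.4, -0.035, 0.05], [-0.4, -0.035, 0], [-0.4, -0.035, 0], [-0.4, -0.035, 0], [-0.4, -0.035, 0], [-0.4, -0.035, 0], [-0.4, -0.035, 0], [-0.4, -0.035, 0], [-0.2, -0.017, 0], [0, 0, 0]], rotation=[[0, 0, 0], [0, 0, 0], [0, 0, 0], [0, 0, 0], [0, 0, 0], [0, 0, 0], [0, 0, 0], [0, 0, 0], [0, 0, 0], [0, 0, 0], [0, 0, 0], [0, 0, 0]], grip=[1, 1, 1, 1, 1, 1, 1, 1, 1, 1, 1, 1])

```text
time: 19.95
ee_pos: [0.4364, 0.0719, 0.0622]
tcp_rot: [179.6, 32.6, -174.8]
wrist_force: [0.3, 0.7, -2.1]
opening: 0.0143
grasp_force: 112.4
```

Run:
```python
from h import *
o=bot.get_obs();print(o["time"],o["q"].round(1),o["ee_pos"].round(4),o["tcp_rot"].round(2),o["wrist_force"].round(1))
t=bot.camera("top");s=bot.camera("scene")
a=cv2.resize(t[175:255,195:265],None,fx=6,fy=6,interpolation=cv2.INTER_CUBIC)
b=cv2.resize(s[135:220,200:290],None,fx=4.2,fy=4.2,interpolation=cv2.INTER_CUBIC)
c=np.zeros((480,800,3),np.uint8);c[:480,:420]=a;c[:b.shape[0],420:420+b.shape[1]]=b
cv2.imwrite("pics/c6.png",c)
```

```text
19.95 [ 11.1 -46.1 -53.8  49.8  -2.7   4.9] [0.4364 0.0719 0.0622] [ 179.59   32.55 -174.75] [ 0.3  0.7 -2.1]
```

View pics/c6.png

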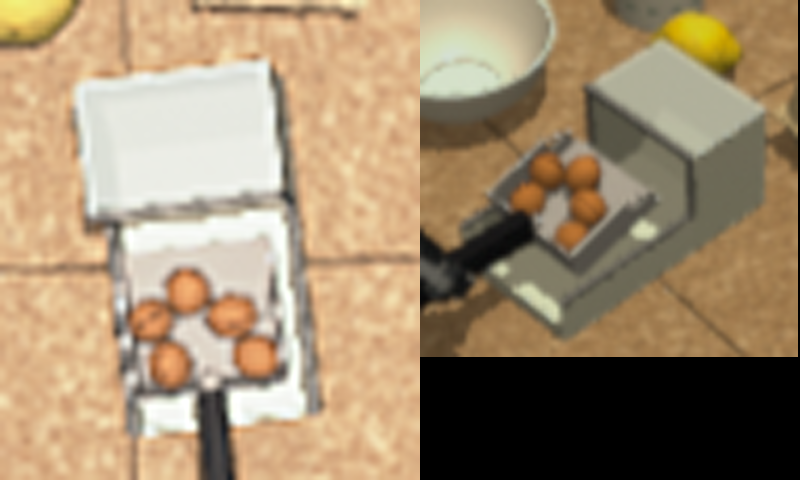

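All five walnuts are in the pan, as the top crop shows with nuts at (187,290), (150,320), (231,316), (169,363) and (255,355), and the bin is empty. I'll plan the pour with a quick IK check and re-measure the bowl.

```bash
cat > plan.py <<'E'
from h import *
L1,a,l4,l5,z0=.425,.51,.154,.277,.2006
def ik(p,d):
    P5=p-l5*d;q1=np.arctan2(P5[1],P5[0]);e=np.array([np.cos(q1),np.sin(q1),0]);n=np.array([-e[1],e[0],0])
    q5=np.arcsin(d@n);phi=np.arctan2(-d[2],d@e)
    r=np.hypot(P5[0],P5[1])-l4*np.cos(phi);z=P5[2]+l4*np.sin(phi)-z0
    D=np.hypot(r,z);c=(L1**2+D**2-a**2)/(2*L1*D)
    el=np.arctan2(z,r)+np.arccos(c);q2=np.pi/2-el;g=-np.arctan2(z-L1*np.sin(el),r-L1*np.cos(el))
    return np.degrees([q1,q2,q2-g,phi-g,q5]).round(0)
F,H,tl=.151,.048,15.4
def pose(lip,psi,th):
    t=np.radians(th);u=np.array([np.cos(np.radians(psi)),np.sin(np.radians(psi)),0])
    p=np.array(lip)-u*(F*np.cos(t)+H*np.sin(t))-np.array([0,0,F*np.sin(t)-H*np.cos(t)])
    T=np.radians(tl+th);return p,u*np.sin(T)+np.array([0,0,-np.cos(T)])
E
python3 - <<'E'
from plan import *
print("check",ik(np.array([.4364,.0719,.0622]),pose([0,0,0],5.2,17)[1]))
m=bot.camera_model("scene");i=cv2.imread("pics/scene0.png");hsv=cv2.cvtColor(i,cv2.COLOR_BGR2HSV)
k=np.zeros(i.shape[:2],np.uint8);k[120:175,175:240]=cv2.inRange(hsv,(0,0,120),(180,70,255))[120:175,175:240]
n,l,st,c=cv2.connectedComponentsWithStats(k);j=1+np.argmax(st[1:,4]);x,y,w,h=st[j,:4]
print("bowl scene",st[j],[onz(m,x+o,np.argwhere(l[:,int(x+o)]==j).min()+0.,.065).round(3) for o in(1,w-2)],onz(m,x,y+14,.065),onz(m,x+w,y+14,.065))
for psi in(50,65,80):
  for th,z in((17,.12),(0,.09),(-15,.075),(-30,.065),(-52,.06)):
    p,d=pose([.590,.296,z],psi,th);print(psi,th,p.round(3),ik(p,d))
E
```

```text
check [ 11. -43. -53.  48.  -3.]
bowl scene [ 184  127   48   32 1198] [array([0.542, 0.357, 0.065]), array([0.665, 0.27 , 0.065])] [0.53104853 0.34579102 0.065     ] [0.65473759 0.2448552  0.065     ]
50 17 [0.488 0.175 0.122] [  9. -24. -34.  54.  21.]
50 0 [0.493 0.18  0.138] [ 16. -11. -18.  70.   9.]
50 -15 [0.504 0.194 0.16 ] [21.  4.  0. 86.  0.]
50 -30 [0.521 0.214 0.182] [ 25.  21.  21. 104.  -6.]
50 -52 [0.555 0.254 0.209] [ 30.  57.  71. 139. -12.]
65 17 [0.523 0.152 0.122] [  2. -11. -24.  61.  28.]
65 0 [0.526 0.159 0.138] [ 11.  -4. -11.  73.  12.]
65 -15 [0.534 0.175 0.16 ] [18.  7.  3. 86.  0.]
65 -30 [0.545 0.199 0.182] [ 25.  21.  21. 102.  -9.]
65 -52 [0.567 0.246 0.209] [ 32.  51.  61. 132. -19.]
80 17 [0.562 0.14  0.122] [ -1.   3. -10.  71.  32.]
80 0 [0.564 0.147 0.138] [ 8.  5. -2. 78. 15.]
80 -15 [0.567 0.165 0.16 ] [16. 11.  8. 87.  0.]
80 -30 [0.571 0.191 0.182] [ 24.  21.  21.  99. -12.]
80 -52 [0.58  0.242 0.209] [ 34.  44.  51. 124. -26.]
```

Request:
carry_out(linear=[[0, 0, 0.4], [0, 0, 0.8], [0, 0, 1], [0, 0, 1], [0, 0, 1], [0, 0, 0.8], [0, 0, 0.4], [0.42, 0.23, -0.1], [0.42, 0.23, -0.1], [0.42, 0.23, -0.1], [0.42, 0.23, -0.1], [0.42, 0.23, -0.1]], rotation=[[0, 0, 0], [0, 0, 0], [0, 0, 0], [0, 0, 0], [0, 0, 0], [0, 0, 0], [0, 0, 0], [0, 0, 0.35], [0, 0, 0.6], [0, 0, 0.7], [0, 0, 0.7], [0, 0, 0.7]], grip=[1, 1, 1, 1, 1, 1, 1, 1, 1, 1, 1, 1])

```text
time: 21.25
ee_pos: [0.479, 0.0949, 0.1598]
tcp_rot: [179.6, 32.5, -150.1]
wrist_force: [0.4, 0.1, -2.1]
opening: 0.0144
grasp_force: 112.6
```

Request:
carry_out(linear=[[0.42, 0.23, -0.1], [0.42, 0.23, -0.1], [0.42, 0.23, -0.1], [0.42, 0.23, -0.1], [0.42, 0.23, -0.1], [0.42, 0.23, -0.1], [0.42, 0.23, -0.1], [0.42, 0.23, -0.1], [0.42, 0.22, -0.1], [0.42, 0.22, -0.1], [0, 0, 0], [0, 0, 0]], rotation=[[0, 0, 0.7], [0, 0, 0.7], [0, 0, 0.7], [0, 0, 0.7], [0, 0, 0.7], [0, 0, 0.7], [0, 0, 0.7], [0, 0, 0.7], [0, 0, 0.4], [0, 0, 0.3], [0, 0, 0], [0, 0, 0]], grip=[1, 1, 1, 1, 1, 1, 1, 1, 1, 1, 1, 1])

```text
time: 22.45
ee_pos: [0.5627, 0.1404, 0.1394]
tcp_rot: [179.5, 32.5, -100.1]
wrist_force: [-0.7, 0.1, -1.4]
opening: 0.0144
grasp_force: 112.5
```

```bash
cat >> plan.py <<'E'
def nuts(tag):
    t=bot.camera("top");cv2.imwrite(f"pics/{tag}.png",t);m=bot.camera_model("top")
    hsv=cv2.cvtColor(t,cv2.COLOR_BGR2HSV);k=cv2.inRange(hsv,(4,110,50),(19,255,235));k[:, :135]=0;k[:,270:]=0;k[:160]=0;k[265:]=0
    n,l,st,c=cv2.connectedComponentsWithStats(k)
    for i in range(1,n):
        if st[i,4]>=10:print(tag,"area",st[i,4],c[i].round(0),"at z.03",onz(m,*c[i],.03)[:2].round(3))
E
python3 - <<'E'
from plan import *
o=bot.get_obs();print(o["time"],o["q"].round(1),o["ee_pos"].round(4),o["tcp_rot"].round(2),o["wrist_force"].round(1))
nuts("n1")
zs=[(17,.14),(12,.125),(6,.108),(0,.095),(-5,.088),(-10,.082),(-15,.077),(-20,.073),(-25,.07),(-30,.067),(-35,.064),(-40,.062),(-46,.06),(-52,.06)]
ps=[pose([.590,.296,z],80,t)[0] for t,z in zs];print(ps[0])
print((np.diff(ps,axis=0)/.02).round(2).tolist())
E
```

```text
22.45 [ -0.7   1.3  -9.7  73.7  32.1 -79.2] [0.5627 0.1404 0.1394] [ 179.52   32.48 -100.06] [-0.7  0.1 -1.4]
n1 area 87 [141. 164.] at z.03 [0.797 0.409]
n1 area 16 [236. 162.] at z.03 [0.792 0.057]
n1 area 235 [176. 220.] at z.03 [0.584 0.28 ]
[0.5624879  0.13997114 0.1417545 ]
[[0.01, 0.04, -0.06], [0.02, 0.12, -0.03], [0.04, 0.21, 0.15], [0.04, 0.23, 0.3], [0.05, 0.29, 0.33], [0.06, 0.34, 0.35], [0.07, 0.39, 0.37], [0.08, 0.44, 0.38], [0.09, 0.48, 0.34], [0.09, 0.52, 0.29], [0.1, 0.56, 0.3], [0.13, 0.71, 0.31], [0.13, 0.75, 0.33]]
```

Request:
carry_out(linear=[[0.01, 0.04, -0.06], [0.02, 0.12, -0.03], [0.04, 0.21, 0.15], [0.02, 0.12, 0.15], [0.02, 0.12, 0.15], [0.03, 0.14, 0.16], [0.03, 0.14, 0.16], [0.03, 0.17, 0.17], [0.03, 0.17, 0.17], [0.03, 0.2, 0.18], [0.03, 0.2, 0.18], [0, 0, 0]], rotation=[[-0.62, 0.11, 0], [-0.74, 0.13, 0], [-0.74, 0.13, 0], [-0.31, 0.054, 0], [-0.31, 0.054, 0], [-0.31, 0.054, 0], [-0.31, 0.054, 0], [-0.31, 0.054, 0], [-0.31, 0.054, 0], [-0.31, 0.054, 0], [-0.31, 0.054, 0], [0, 0, 0]], grip=[1, 1, 1, 1, 1, 1, 1, 1, 1, 1, 1, 1])

```text
time: 23.7
ee_pos: [0.5684, 0.1741, 0.1682]
tcp_rot: [179.7, -4.7, -99.9]
wrist_force: [-0.2, 0.7, -1.3]
opening: 0.0143
grasp_force: 112.5
```

Request:
carry_out(linear=[[0.04, 0.22, 0.19], [0.04, 0.22, 0.19], [0.04, 0.24, 0.17], [0.05, 0.24, 0.17], [0.05, 0.26, 0.14], [0.05, 0.26, 0.14], [0.05, 0.28, 0.15], [0.05, 0.28, 0.15], [0.06, 0.35, 0.15], [0.06, 0.35, 0.15], [0.06, 0.37, 0.16], [0.06, 0.37, 0.16]], rotation=[[-0.31, 0.054, 0], [-0.31, 0.054, 0], [-0.31, 0.054, 0], [-0.31, 0.054, 0], [-0.31, 0.054, 0], [-0.31, 0.054, 0], [-0.31, 0.054, 0], [-0.31, 0.054, 0], [-0.37, 0.065, 0], [-0.37, 0.065, 0], [-0.37, 0.065, 0], [-0.37, 0.065, 0]], grip=[1, 1, 1, 1, 1, 1, 1, 1, 1, 1, 1, 1])

```text
time: 24.9
ee_pos: [0.5806, 0.2416, 0.2066]
tcp_rot: [179.7, -36.8, -100.1]
wrist_force: [0.5, -0.3, -1.5]
opening: 0.0144
grasp_force: 112.5
```

Request:
carry_out(linear=[[0, 0, 0], [0, 0, 0], [0, 0, 0], [0, 0, 0], [0, 0, 0]], rotation=[[0, 0, 0], [0, 0, 0], [0, 0, 0], [0, 0, 0], [0, 0, 0]], grip=[1, 1, 1, 1, 1])

```text
time: 25.4
ee_pos: [0.5807, 0.2412, 0.207]
tcp_rot: [179.7, -36.8, -100.1]
wrist_force: [-0.3, 0.1, -0.4]
opening: 0.0144
grasp_force: 112.6
```

Run:
```python
from plan import *
o=bot.get_obs();print(o["time"],o["q"].round(1),o["ee_pos"].round(4),o["tcp_rot"].round(2),o["wrist_force"].round(1))
nuts("n2")
s=bot.camera("scene");cv2.imwrite("pics/s2.png",s)
```

```text
25.4 [ 33.5  43.1  49.1 123.4 -25.5 -40. ] [0.5807 0.2412 0.207 ] [ 179.72  -36.76 -100.06] [-0.3  0.1 -0.4]
n2 area 81 [141. 164.] at z.03 [0.797 0.409]
n2 area 17 [236. 162.] at z.03 [0.791 0.057]
n2 area 11 [180. 217.] at z.03 [0.597 0.266]
n2 area 14 [165. 218.] at z.03 [0.593 0.321]
n2 area 17 [179. 224.] at z.03 [0.568 0.27 ]
```

Request:
carry_out(linear=[[0, 0, 0.3], [0, 0, 0.5], [0, 0, 0.8], [0, 0, 1], [0, 0, 1], [-0.17, -1, 0.6], [-0.17, -1, 0], [-0.17, -1, 0], [-0.17, -1, 0], [-0.17, -1, 0], [-0.17, -1, 0], [-0.17, -1, 0]], rotation=[[0, 0, 0], [0, 0, 0], [0, 0, 0], [0, 0, 0], [0, 0, 0], [0.3, -0.05, 0], [0.7, -0.12, 0], [0.98, -0.17, 0], [0.98, -0.17, 0], [0.98, -0.17, 0], [0.98, -0.17, 0], [0.98, -0.17, 0]], grip=[1, 1, 1, 1, 1, 1, 1, 1, 1, 1, 1, 1])

```text
time: 26.7
ee_pos: [0.5496, 0.0948, 0.2831]
tcp_rot: [-179.7, 11.9, -99.9]
wrist_force: [0.1, -0.5, -1.6]
opening: 0.0141
grasp_force: 112.9
```

Run:
```python
from plan import *
o=bot.get_obs();print(o["time"],o["q"].round(1),o["ee_pos"].round(4),o["tcp_rot"].round(2),o["wrist_force"].round(1))
nuts("n3")
t=cv2.imread("pics/n3.png");s=bot.camera("scene");cv2.imwrite("pics/s3.png",s)
m=bot.camera_model("top");hsv=cv2.cvtColor(t,cv2.COLOR_BGR2HSV)
k=np.zeros(t.shape[:2],np.uint8);k[185:250,140:200]=cv2.inRange(hsv,(4,110,50),(19,255,235))[185:250,140:200]
print("orange px bowl",(k>0).sum())
def bowl(n):
    t=cv2.imread(n);hsv=cv2.cvtColor(t,cv2.COLOR_BGR2HSV);k=np.zeros(t.shape[:2],np.uint8);k[185:250,140:200]=cv2.inRange(hsv,(0,0,150),(180,60,255))[185:250,140:200]
    c=max(cv2.findContours(k,0,2)[0],key=cv2.contourArea);return cv2.minEnclosingCircle(c)
print(bowl("pics/top0.png"),bowl("pics/n3.png"))
```

```text
26.7 [  4.1   3.5  12.7  96.   11.4 -75.7] [0.5496 0.0948 0.2831] [-179.69   11.86  -99.85] [ 0.1 -0.5 -1.6]
n3 area 86 [141. 164.] at z.03 [0.796 0.409]
n3 area 16 [236. 162.] at z.03 [0.792 0.057]
n3 area 62 [167. 217.] at z.03 [0.595 0.312]
orange px bowl 113
((169.00819396972656, 217.99180603027344), 22.836658477783203) ((176.47825622558594, 225.47825622558594), 32.56543731689453)
```

Request:
carry_out(linear=[[-0.05, -0.93, 0], [-0.05, -0.93, 0], [-0.05, -0.93, 0], [-0.05, -0.93, 0], [-0.05, -0.93, 0], [-0.05, -0.93, 0], [-0.05, -0.93, 0], [-0.05, -0.93, 0], [-0.05, -0.93, 0], [-0.05, -0.93, 0], [-0.06, -0.93, 0], [-0.06, -0.93, 0]], rotation=[[0.43, -0.08, 0], [0, 0, -0.69], [0, 0, -0.69], [0, 0, -0.69], [0, 0, -0.69], [0, 0, -0.69], [0, 0, -0.68], [0, 0, -0.68], [0, 0, -0.68], [0, 0, -0.68], [0, 0, -0.68], [0, 0, -0.68]], grip=[1, 1, 1, 1, 1, 1, 1, 1, 1, 1, 1, 1])

```text
time: 28.0
ee_pos: [0.5377, -0.1276, 0.2814]
tcp_rot: [-179.8, 14.9, -160.4]
wrist_force: [-0.3, 0.1, -1.2]
opening: 0.0147
grasp_force: 112.9
```

Run:
```python
from plan import *
o=bot.get_obs();print(o["time"],o["q"].round(1),o["ee_pos"].round(4),o["tcp_rot"].round(2),o["wrist_force"].round(1))
nuts("n4")
def bowl(n):
    t=cv2.imread(n);hsv=cv2.cvtColor(t,cv2.COLOR_BGR2HSV);k=np.zeros(t.shape[:2],np.uint8);k[185:250,140:200]=cv2.inRange(hsv,(0,0,150),(180,60,255))[185:250,140:200]
    c=max(cv2.findContours(k,0,2)[0],key=cv2.contourArea);return cv2.minEnclosingCircle(c)
print(bowl("pics/top0.png"),bowl("pics/n4.png"))
```

```text
28.0 [-17.8  -6.    2.5  86.4   8.9 -36.5] [ 0.5377 -0.1276  0.2814] [-179.84   14.93 -160.36] [-0.3  0.1 -1.2]
n4 area 87 [141. 164.] at z.03 [0.796 0.409]
n4 area 16 [236. 162.] at z.03 [0.792 0.057]
n4 area 189 [173. 219.] at z.03 [0.589 0.293]
n4 area 10 [187. 233.] at z.03 [0.536 0.241]
((169.00819396972656, 217.99180603027344), 22.836658477783203) ((169.00819396972656, 217.99180603027344), 22.836658477783203)
```

Run:
```python
from plan import *
a=cv2.imread("pics/top0.png");b=cv2.imread("pics/n4.png")
print(b[229:238,183:192].reshape(-1,3)[::9].tolist(),a[229:238,183:192].reshape(-1,3)[::9].tolist())
d=cv2.absdiff(a,b).max(2);k=(d>40).astype(np.uint8)
n,l,st,c=cv2.connectedComponentsWithStats(k)
for i in range(1,n):
    if st[i,4]>=8:print(st[i],c[i].round(0))
hsv=cv2.cvtColor(b,cv2.COLOR_BGR2HSV)
for r in range(205,232):print(''.join('#' if (4<=h<=19 and s>110 and v<235) else '.' for h,s,v in hsv[r,155:192]))
```

```text
[[209, 227, 238], [197, 220, 231], [186, 212, 223], [173, 197, 214], [172, 194, 210], [199, 219, 222], [187, 204, 209], [124, 146, 169], [106, 145, 187]] [[209, 227, 238], [197, 220, 231], [187, 213, 224], [173, 196, 214], [172, 195, 211], [199, 219, 222], [187, 203, 208], [125, 148, 171], [107, 145, 187]]
[  212   179   125   241 11570] [282. 276.]
[163 208  20  21 263] [173. 219.]
[232 209   8   6  43] [235. 211.]
[218 210   9   7  46] [223. 213.]
[308 268   8   8  42] [311. 272.]
[   0  330  157   90 5974] [ 52. 386.]
[ 227  353   56   67 2274] [256. 392.]
[ 16 356   8   4  16] [ 19. 358.]
[ 23 356  13   6  21] [ 30. 359.]
[ 185  358   55   62 1542] [212. 388.]
[287 366   5  14  28] [289. 372.]
[185 399  10   9  36] [189. 403.]
[203 398   8   2  15] [207. 399.]
.....................................
...................................#.
...................................#.
.....................................
..............######.................
..............#######................
.............##..####................
.............########................
..............######.................
..............############...........
..........#####....###.####..........
.........#######...##...###..........
.........##..###...########..........
.........#######....######...........
.........#######.....####............
.........######.......##.............
............###.......###............
.............#####...#####...........
.............##.###.######...........
............###.#####...##...........
............#########..###...........
............#######..#####..........#
.............#####...####............
...............#.....................
.....................................
..................................#..
.....................................
```

The bowl holds all five nuts, is unmoved, and nothing else changed (the speck at (187,233) is background). Now I'll return the scoop to the tile.

Request:
carry_out(linear=[[-0.06, -0.93, 0], [-0.06, -0.93, 0], [-0.06, -0.93, 0], [-0.06, -0.93, 0], [-0.06, -0.93, 0], [-0.06, -0.93, -0.5], [-0.06, -0.93, -1], [-0.06, -0.91, -1], [0, 0, -1], [0, 0, -1], [0, 0, -1], [0, 0, -1]], rotation=[[0.02, -0.06, 0], [0, 0, 0], [0, 0, 0], [0, 0, 0], [0, 0, 0], [0, 0, 0], [0, 0, 0], [0, 0, 0], [0, 0, 0], [0, 0, 0], [0, 0, 0], [0, 0, 0]], grip=[1, 1, 1, 1, 1, 1, 1, 1, 1, 1, 1, 1])

```text
time: 29.25
ee_pos: [0.5286, -0.2748, 0.1505]
tcp_rot: [-179.9, 15.4, -160.1]
wrist_force: [1.0, 0.1, -0.9]
opening: 0.0145
grasp_force: 112.9
```

Request:
carry_out(linear=[[0, 0, -1], [0, 0, -1], [0, 0, -0.9], [0, 0, -0.6], [0, 0, 0]], rotation=[[0, 0, 0], [0, 0, 0], [0, 0, 0], [0, 0, 0], [0, 0, 0]], grip=[1, 1, 1, 1, 1])

```text
time: 29.75
ee_pos: [0.5281, -0.2747, 0.0796]
tcp_rot: [-180.0, 15.4, -160.1]
wrist_force: [-0.1, -0.8, -1.7]
opening: 0.0146
grasp_force: 112.8
```

Request:
carry_out(linear=[[0, 0, -0.5], [0, 0, -0.3], [0, 0, -0.1], [0, 0, -0.1], [0, 0, 0]], rotation=[[0, 0, 0], [0, 0, 0], [0, 0, 0], [0, 0, 0], [0, 0, 0]], grip=[1, 1, 1, 1, 1])

```text
time: 30.25
ee_pos: [0.5292, -0.276, 0.0616]
tcp_rot: [-179.8, 15.5, -160.2]
wrist_force: [-0.5, 0.0, -1.3]
opening: 0.0145
grasp_force: 112.9
```

Request:
carry_out(linear=[[0, 0, -0.1], [0, 0, -0.08], [0, 0, -0.06], [0, 0, 0]], rotation=[[0, 0, 0], [0, 0, 0], [0, 0, 0], [0, 0, 0]], grip=[1, 1, 1, 1])

```text
time: 30.65
ee_pos: [0.5291, -0.2758, 0.0565]
tcp_rot: [-179.8, 15.5, -160.2]
wrist_force: [0.2, 0.2, -0.2]
opening: 0.0144
grasp_force: 112.9
```

Request:
carry_out(linear=[[0, 0, -0.06], [0, 0, -0.05], [0, 0, 0]], rotation=[[0, 0, 0], [0, 0, 0], [0, 0, 0]], grip=[1, 1, 1])

```text
time: 30.95
ee_pos: [0.5297, -0.276, 0.0555]
tcp_rot: [-179.8, 15.6, -160.1]
wrist_force: [-2.1, 0.2, 3.9]
opening: 0.0144
grasp_force: 113.7
```

Contact at the expected height. I'll release and retreat along the tool axis.

Request:
carry_out(linear=[[0, 0, 0], [0, 0, 0], [0, 0, 0], [0, 0, 0], [0, 0, 0], [0, 0, 0], [-0.1, -0.04, 0.4], [-0.25, -0.09, 0.96], [-0.25, -0.09, 0.96], [-0.25, -0.09, 0.96], [-0.25, -0.09, 0.96], [-0.25, -0.09, 0.96]], rotation=[[0, 0, 0], [0, 0, 0], [0, 0, 0], [0, 0, 0], [0, 0, 0], [0, 0, 0], [0, 0, 0], [0, 0, 0], [0, 0, 0], [0, 0, 0], [0, 0, 0], [0, 0, 0]], grip=[-0.6, -0.6, -0.6, -0.6, -0.6, -0.6, -0.6, -0.6, -0.6, -0.6, -0.6, -0.6])

```text
time: 32.15
ee_pos: [0.5019, -0.2858, 0.1601]
tcp_rot: [-179.8, 15.6, -160.2]
wrist_force: [0.2, -0.3, 0.1]
opening: 0.0682
grasp_force: 0.0
```

Request:
carry_out(linear=[[-0.8, 0.5, 0.5], [-0.8, 0.6, 0], [-0.8, 0.6, 0], [-0.8, 0.6, 0], [-0.8, 0.6, 0], [-0.8, 0.6, 0], [0, 0, 0], [0, 0, 0]], rotation=[[0, 0, 0], [0, 0, 0], [0, 0, 0], [0, 0, 0], [0, 0, 0], [0, 0, 0], [0, 0, 0], [0, 0, 0]], grip=[-0.6, -0.6, -0.6, -0.6, -0.6, -0.6, -0.6, -0.6])

```text
time: 32.95
ee_pos: [0.4064, -0.2159, 0.1694]
tcp_rot: [-179.7, 15.6, -160.1]
wrist_force: [-0.2, -1.0, 0.5]
opening: 0.0685
grasp_force: 0.0
```

Run:
```python
from plan import *
o=bot.get_obs();print(o["time"],o["ee_pos"].round(4),o["wrist_force"].round(1))
nuts("n5");t=cv2.imread("pics/n5.png");a=cv2.imread("pics/top0.png");s=bot.camera("scene");s0=cv2.imread("pics/scene0.png");cv2.imwrite("pics/s5.png",s)
for nm,x,y in(("top",a,t),("scene",s0,s)):
    k=(cv2.absdiff(x,y).max(2)>40).astype(np.uint8)
    n,l,st,c=cv2.connectedComponentsWithStats(k)
    for i in range(1,n):
        if st[i,4]>=12:print(nm,st[i],c[i].round(0))
m=bot.camera_model("top")
for im in(a,t):
    h=cv2.inRange(cv2.cvtColor(im,cv2.COLOR_BGR2HSV),(0,0,0),(180,255,55));k=np.zeros_like(h);k[205:250,310:345]=h[205:250,310:345]
    n,l,st,c=cv2.connectedComponentsWithStats(k);j=1+np.argmax(st[1:,4]);print("handle",st[j],c[j].round(1))
```

```text
32.95 [ 0.4064 -0.2159  0.1694] [-0.2 -1.   0.5]
n5 area 87 [141. 164.] at z.03 [0.797 0.409]
n5 area 16 [236. 162.] at z.03 [0.792 0.057]
n5 area 188 [173. 219.] at z.03 [0.589 0.293]
top [316 188  12   5  18] [322. 190.]
top [301 192  14  10  24] [306. 196.]
top [163 208  20  21 263] [173. 219.]
top [232 209   8   6  43] [235. 211.]
top [218 210   9   7  46] [223. 213.]
top [311 212  16   8  28] [318. 215.]
top [327 230  10  13  54] [331. 237.]
top [ 234  261  138  159 9447] [311. 339.]
top [   0  330  157   90 5968] [ 52. 386.]
top [ 172  337  101   83 2908] [217. 377.]
top [ 16 355  20   7  41] [ 25. 358.]
scene [   0    0   99  173 8766] [34. 97.]
scene [37  0  5  7 24] [39.  3.]
scene [26  6  6 10 25] [29. 10.]
scene [  89   85  164  127 5802] [204. 143.]
scene [156  90  37  31 646] [178. 106.]
scene [ 80 102  29  30 101] [ 93. 116.]
scene [ 94 103  11   8  56] [ 99. 107.]
scene [106 102  44  27 775] [126. 116.]
scene [195 102   7   9  46] [198. 106.]
scene [244 129   4   5  14] [246. 131.]
scene [159 134   5   4  12] [161. 135.]
scene [107 138  41  13 251] [124. 144.]
scene [ 225  145   56  106 1687] [254. 211.]
scene [205 166   9   4  30] [209. 167.]
scene [   0  169  108   64 3172] [ 53. 199.]
scene [257 170   6   7  19] [260. 173.]
scene [216 203   6   5  12] [218. 205.]
scene [319 227  15   7  19] [326. 230.]
scene [ 86 238  19  51 551] [ 95. 264.]
scene [  0 243  12  32 216] [  4. 260.]
scene [ 103  246   44   66 1123] [120. 279.]
scene [   0  251   34   67 1044] [ 14. 283.]
scene [ 179  255   88   40 1961] [220. 274.]
scene [  30  279   60   39 1430] [ 63. 298.]
scene [ 15 308  36  31 691] [ 33. 321.]
scene [ 46 320  53  17 304] [ 72. 331.]
handle [321 213  15  29 114] [327.7 226.3]
handle [320 213  15  28 108] [327.2 226.1]
```

```bash
python3 -c "
from workcell import bot
print(bot.job_done())"
```

```text
the job is handed in; nothing more can be done
None
```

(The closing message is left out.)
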